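Show the notched tote plate to the label scanner

ROBOT

A 6-joint arm with a two-finger parallel gripper is mounted at the origin on the work surface. World frame = base frame: x ahead of the robot, y to its left, z up, the work surface at z = 0. Lengths are in m, angles in rad, forces in N, time in s.
With the tool pointing down it reaches from about 0.35 to 0.85 m from the base axis. Payload 8.1 kg.
Tool frame: the origin (TCP) lies at the centre of the arm's flange, where the gripper is bolted on; the fingertips stand 186 mm ahead of it and the grasp point (between the pads) lies 167 mm ahead of it; z points along the fingers, y is the line along which they close (so a half turn about z gives the same grasp; the last joint's range is limited). The gripper opens to 93 mm and grips with 3 to 60 N. Pads are 15 mm wide; open, the fingers measure 128 mm over their backs; the gripper's body (75 mm by 188 mm) begins 65 mm behind the grasp point.
Start: joints at [-1.371, 0.13, 1.488, -0, 1.523, -0.085], TCP at [0.169, -0.576, 0.405] pointing down, gripper open.
Joint ranges: [-2.96, 2.96], [-0.89, 2.26], [0.02, 2.5], [-1.34, 4.48], [0, 2.73], [-2.66, 2.66]. Speed limits (rad/s): [2.39, 2.39, 2.79, 3.14, 3.14, 3.14].

INTERFACE

Orientations are given as a rotation vector (axis times angle).
In Python, from plant import read_state, read_camera, camera_params, robot gives the robot as it stands.
- The arm moves only by the tool carry_out, never from a script. Its argument "targets" is a list of rows, each an object of numbers: "hand": the opening in per cent of the stroke, from 0 (shut) to 100 (fully open); "x", "y", "z": the shift along the tool's x, y, z in m; "ax", "ay", "az": the turn, a rotation vector about the tool's x, y, z in rad. In form: [{"hand": .., "x": .., "y": .., "z": .., "ax": .., "ay": .., "az": ..}, ...]. A call has 1 to 8 rows; each row is the pose to reach, as a shift and turn from the pose commanded when the call began, along the tool's axes at that moment; what a row does not reach only later rows make up. A row lasts 1/8 s, in which the tool goes at most 62.5 mm and 10.7 degrees, less where a joint would pass 70% of its speed; a pose out of reach is approached as far as the arm can. A call with a gripper value outside its range is refused whole. The fingers move at their own pace and stop on an object; "newtons" is the grip in N (left out, the last holds). Time passes only in rows, so rows that repeat a pose let the fingers close. It gives the time, the measured TCP pose, the force, the opening and the grip force at its end, in the units of the state.
- read_state(): the state, without advancing time (a new reading comes with each control period).
- read_camera(name): name is "scene" or "top"; returns (picture, depth): 480x640x3 uint8, blue, green, red; 480x640 float32, m along the optical axis (not along the pixel's ray), 0 where there is no reading.
- camera_params(name): a dict with "fx", "fy", "cx", "cy" (pixels), "k1" (the pictures are not rectified: a ray, as slopes to the right and down, at radius r is drawn at 1 + k1 r^2 times it, then the intrinsics apply), "position" and "rotation" of the camera in the world. Camera axes: x right, y up, looking along -z (the intrinsics and any distortion apply to the point x, -y, -z); pixel columns grow to the right and rows downward; lengths in m; the calibration is good to about 2 mm. A picture is of the moment at which its call begins. camera_params takes no time and is no camera call.
- robot.close_job(): hands the job in; it is judged then, once.
The state is a dict: "t": time; "q": joint angles; "dq": joint speeds; "joint_torque": joint torques, N m; "tool_pos": TCP position; "orientation": TCP orientation; "force": force on the tool from outside, world axes, zero at the start; "wrist_torque": the same for the moment, N m; "opening": finger opening in m; "gripper_force": force on a finger pad.
Only numpy, scipy, OpenCV 4.12 (cv2) and the standard library are available. Lean on these libraries where they do the work, as an engineer would, in place of code of your own. Each camera call takes 0.05 s, during which the arm holds its last target. There are 200 camera calls.

TASK

Lift the plate with the small corner notch out of the stand and hold it up to the scanner with its label face (the face with the notch at upper left as it stands) up, leaned back square to the slanting window and its long edges level. Centre the notched end of the plate, not its middle, about 15 cm straight out from the window. Finish while still holding it there, clear of everything, and leave the whole-cornered plate, the scanner and the other things alone.

Things in the scene. Friction and masses are not known exactly. Their poses are not given: they have to be found in the camera images.
- plate_center (a point): Centre of the notched frosted plastic plate, 120 x 60 x 8 mm, 50 to 100 g, upright in either slot; centre 37, top edge 67 mm above the bench. x: along it to the notched end; z: to its upper edge (grip here); y: out of the label face. Notch: 16 mm square step at the upper corner of the +x end. Both faces have the same paper; on the label face the notch is upper left, on the back upper right.
- plate_field (a point): Centre of the field to be read: on the label face of the notched plate, at mid-width, 40 mm from the plate's centre towards the notched end (+40, +4, 0 mm from the centre in the plate's axes). Axes as the plate's.
- blank_center (a point): Centre of the other plate, the same in size, look and height but with all four corners whole. It stands in the stand's other slot, parallel to the first, 80 mm from it. To be left alone.
- stand: Fixed dark steel stand, 150 x 124 mm, turned any way; origin at the centre of its underside. Two slots along its x axis at y = -40 and +40 mm, 11 mm wide, 124 mm long; slot floor 7 mm, top of the slot walls 25 mm above the bench. Same both ways round.
- scan_window (a point): Centre of the scanner's window, a dark pane in a grey head of 60 x 85 x 60 mm, 286 mm above the bench. z points straight out of it, 45 degrees down and back towards the robot; y is level. Fixed post on a 110 mm round foot, 130 mm horizontally behind the window, 375 mm high. The place to read is 150 mm out along z, 180 mm above the bench.
- label_roll_mid (a point): Centre of a white label roll standing on end, 90 mm across and 55 high. To be left alone.
- carton_mid (a point): Centre of a small cardboard carton 110 x 80 x 70 mm. To be left alone.
- tape_mid (a point): Middle, 30 mm above the bench, of a black tape dispenser with a tape roll, 120 x 50 x 84 mm high. To be left alone.
Things that resemble listed ones, but are neither listed nor needed, are in the scene too. Leave any black or red look-alike of the part that bears plate_center alone.

How it is judged:
On the way:
1. the notched plate is lifted clear of the stand in the gripper (height (world z) of plate_center above 0.1 m and contact force between plate and the fingers above 1 N and contact force between plate and stand below 0.05 N), for 0.1 s.
At the end, for the whole second after the job is handed in: Plate gripped, still, over 120 mm up, touching neither stand nor scanner; field within 30 mm of the window's axis each way, 90-210 mm out; label normal under 70 deg from vertical and 0.4 rad from square to the window; length level to 0.3 rad; other things within 30 mm of their starts (contact force between plate and the fingers above 1 N and height (world z) of plate_center above 0.12 m and contact force between plate and stand below 0.05 N and contact force between plate and scanner below 0.05 N and linear speed of plate below 0.03 m/s and x of plate_field in the frame of scan_window between -0.03 and 0.03 m and y of plate_field in the frame of scan_window between -0.03 and 0.03 m and z of plate_field in the frame of scan_window between 0.09 and 0.21 m and angle between plate_center's own y axis and vertical below 1.22 rad and angle between the y axis of plate_center and the z axis of scan_window, either way round below 0.4 rad and angle between plate_center's own x axis and vertical between 1.27 and 1.87 rad and distance of each of blank_center, label_roll_mid, carton_mid, tape_mid from where it was at the start of the episode below 0.03 m); the arm keeps its last pose, push and grip.
It fails at once if the plate without a notch is pulled out or shoved (distance of blank_center from where it was at the start of the episode above 0.03 m).
It fails at once if the scanner is hit (contact force between scanner and anything else above 5 N).
It fails at once if the label roll, carton or tape dispenser is pushed away (distance of any of label_roll_mid, carton_mid, tape_mid from where it was at the start of the episode above 0.03 m).
It also fails if it takes over 38 s, if anything falls off the work surface, if the arm or the gripper's body presses on something with over 40 N, if the wrist force passes 120 N, or if a joint passes its speed limit or range.

## Working session

There is one attempt and no reset: what is moved stays moved. The work goes in short steps, Python scripts to look and compute and a tool call to move; the robot and the scene stay as the last step left them, time stands still between calls to the robot, and variables do not carry over. Pictures are saved under pics/ and viewed, at most 10 in all, crops included, and the job is handed in when it is done.

Besides the shell and the picture viewer there is one more tool, called by a JSON object that holds its "api" and its "payload". carry_out: Moves the arm, as the interface text tells. Its arguments: {"type":"object","properties":{"targets":{"type":"array","items":{"type":"object","properties":{"hand":{"type":"number"},"x":{"type":"number"},"y":{"type":"number"},"z":{"type":"number"},"ax":{"type":"number"},"ay":{"type":"number"},"az":{"type":"number"}}}},"newtons":{"type":"number"}},"required":["targets"]}

```bash
ls; mkdir -p pics; cat > h.py <<'E'
import numpy as np, cv2
from plant import read_state, read_camera, camera_params, robot
from scipy.spatial.transform import Rotation as R
def rays(name,uv):
    p=camera_params(name); uv=np.asarray(uv,float).reshape(-1,2)
    d=np.c_[(uv[:,0]-p['cx'])/p['fx'],(uv[:,1]-p['cy'])/p['fy']]; s=d.copy()
    for _ in range(10): s=d/(1+p['k1']*(s**2).sum(1,keepdims=True))
    return np.array(p['position']), np.c_[s[:,0],-s[:,1],-np.ones(len(s))], rot(p)
def rot(p):
    r=np.array(p['rotation'],float)
    return r if r.shape==(3,3) else R.from_rotvec(r).as_matrix() if r.size==3 else R.from_quat(r).as_matrix()
def plane(name,uv,z):
    o,s,M=rays(name,uv); w=s@M.T
    return o+w*((z-o[2])/w[:,2])[:,None]
def pts(name,uv,depth):
    o,s,M=rays(name,uv); u=np.asarray(uv,int).reshape(-1,2)
    return o+(s*depth[u[:,1],u[:,0]][:,None])@M.T
E
python3 - <<'E'
from h import *
for n in('scene','top'):
    i,d=read_camera(n); cv2.imwrite(f'pics/{n}0.png',i); np.save(f'{n}0.npy',d); print(n,camera_params(n))
print(read_state())
E
```

```text
pics
scene {'fx': 585.6041318439891, 'fy': 585.6041318439891, 'cx': 324.1920684989753, 'cy': 241.09453628903873, 'k1': 0.022397668116125653, 'position': array([ 1.23664871, -0.63784163,  1.19678349]), 'rotation': array([0.72013273, 0.30378486, 0.74174124])}
top {'fx': 450.7412703990978, 'fy': 450.7412703990978, 'cx': 326.4733516405844, 'cy': 241.36758705470913, 'k1': 0.022607950373427894, 'position': array([0.45698363, 0.04466746, 1.26230675]), 'rotation': array([ 0.05577534, -0.07450734, -1.57862802])}
{'t': 0.1, 'q': array([-1.37139562e+00,  1.31103718e-01,  1.48916119e+00, -3.82044151e-06,
        1.52297854e+00, -8.53925367e-02]), 'dq': array([-5.49760300e-04, -1.87920192e-03, -3.25848875e-03, -2.00929387e-03,
        3.73240777e-05, -8.97449446e-04]), 'joint_torque': array([ 1.30668468e-03, -5.61341929e+01, -4.93095767e+01,  7.71426922e-02,
        2.90175725e-02, -2.17341255e-05]), 'tool_pos': array([ 0.16856112, -0.57562991,  0.40378633]), 'orientation': array([-3.10816446e+00, -4.45608324e-01,  1.53638250e-04]), 'force': array([-0.36404485, -0.00672152,  1.06983062]), 'wrist_torque': array([ 0.03109321,  0.04498536, -0.02278011]), 'gripper_force': 0.0, 'opening': 0.09357437042845386}
```

View pics/scene0.png

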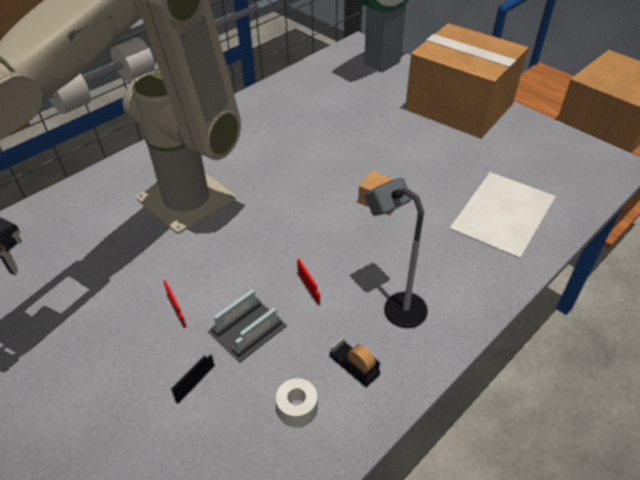

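View pics/top0.png

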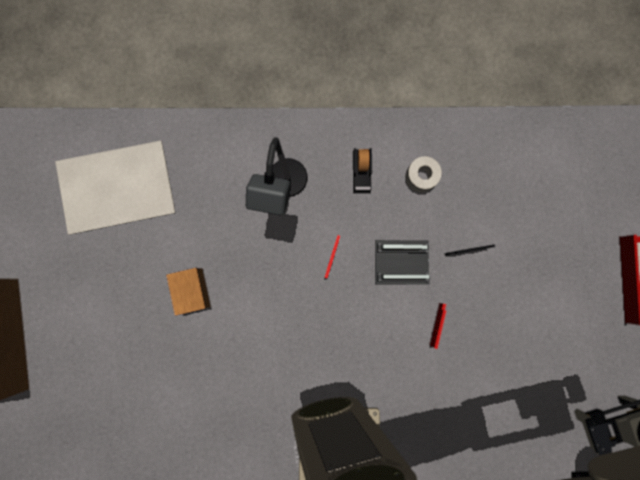

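The scene view shows the stand at (247,325) with two pale plates, at (236,312) and (256,328). Red look-alikes are at (175,303) and (308,281), and a black one is at (193,378). In the top view the plates lie at (405,246) and (406,277), and the scanner head is at (268,193). The two candidates are the pale plates in the stand, so I'll crop close to find the notch.

```bash
python3 - <<'E'
from h import *
a=cv2.imread('pics/scene0.png')[275:365,195:300]; b=cv2.imread('pics/top0.png')[230:295,365:440]
c=cv2.imread('pics/top0.png')[130:250,235:325]
f=lambda x,s:cv2.resize(x,None,fx=s,fy=s,interpolation=cv2.INTER_CUBIC)
A=f(a,5);B=f(b,5);C=f(c,2)
o=np.zeros((600,800,3),np.uint8);o[:450,:525]=A[:450,:525]
o[0:240,540:720]=C[:240,:180]
o[260:585,425:800]=B
cv2.imwrite('pics/c1.png',o)
E
```

```text
(no output)
```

View pics/c1.png

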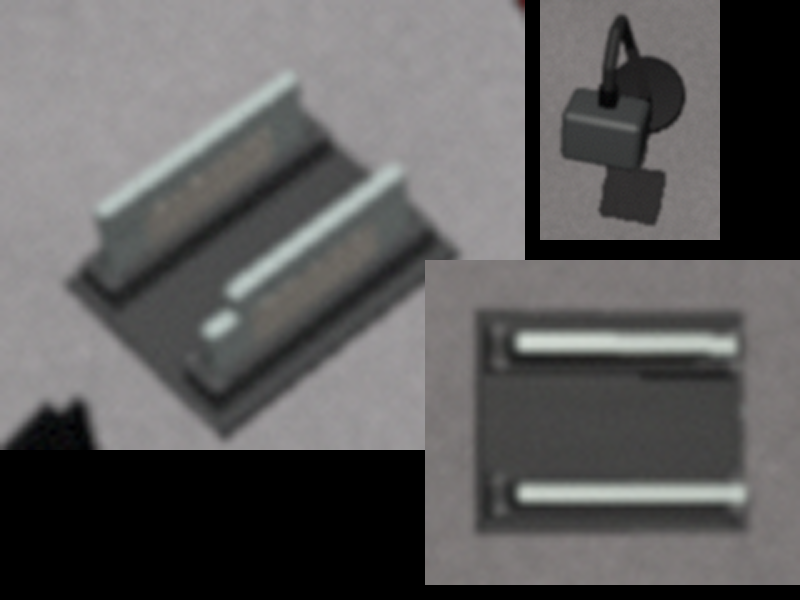

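The notch is on the plate farther from the robot, at its -y end: crop (230,315), roughly scene (241,338) and the right end of the plate at top (405,246). From the +x side the notch is upper left, so the label faces +x. Next I'll measure the plate, stand and scanner.

```bash
python3 - <<'E'
from h import *
np.set_printoptions(precision=4,suppress=True)
i=cv2.imread('pics/top0.png');d=np.load('top0.npy')
sub=np.zeros(i.shape[:2],np.uint8); sub[235:290,370:435]=1
m=((i.min(2)>150)&(sub>0)).astype(np.uint8)
n,l,s,c=cv2.connectedComponentsWithStats(m)
for k in range(1,n):
    if s[k,4]<30: continue
    y,x=np.where(l==k); P=plane('top',np.c_[x,y],0.067)
    r=cv2.minAreaRect(P[:,:2].astype(np.float32)*1000); box=cv2.boxPoints(r)/1000
    q=P[:,:2]-P[:,:2].mean(0); v=np.linalg.svd(q,full_matrices=False)[2][0]
    t=q@v; print(s[k],c[k],'rect',r,'axis',v,'yaw',np.arctan2(v[1],v[0]),'ends',P[:,:2].mean(0)+v*t.min(),P[:,:2].mean(0)+v*t.max())
    # depth pts
    D=pts('top',np.c_[x,y],d); print('zmed',np.median(D[:,2]))
for cam in('top','scene'):
    d=np.load(cam+'0.npy'); yy,xx=np.mgrid[0:480,0:640]; uv=np.c_[xx.ravel(),yy.ravel()]
    P=pts(cam,uv,d); ok=(d.ravel()>0)&(P[:,2]>0.2)&(P[:,2]<0.5)&(P[:,0]>.45)&(P[:,0]<.85)&(P[:,1]>.05)&(P[:,1]<.35)
    H=P[ok]; print(cam,len(H),H.min(0),H.max(0)); np.save(cam+'H.npy',np.c_[H,uv[ok]])
# foot
i=cv2.imread('pics/top0.png'); m=(i.max(2)<50); m[:150]=0;m[200:]=0;m[:,:284]=0;m[:,312:]=0
y,x=np.where(m);print('foot px',x.min(),x.max(),y.min(),y.max()); 
cn=np.c_[x,y][[np.where((y==k))[0][-1] for k in np.unique(y)]]
Q=plane('top',cn,0.008); A=np.c_[2*Q[:,:2],np.ones(len(Q))]; sol=np.linalg.lstsq(A,(Q[:,:2]**2).sum(1),rcond=None)[0]
print('foot',sol[:2],np.sqrt(sol[2]+sol[:2]@sol[:2]))
i=cv2.imread('pics/scene0.png'); m=(i.max(2)<50).astype(np.uint8); m[:290]=0;m[330:]=0;m[:,:380]=0;m[:,430:]=0
y,x=np.where(m);e=cv2.minEnclosingCircle(np.c_[x,y].astype(np.float32));el=cv2.fitEllipse(max(cv2.findContours(m,0,1)[0],key=len));print(el,plane('scene',[el[0]],0.008))
E
```

```text
[384 245  43   3 125] [404.376 246.032] rect ((542.0537719726562, -178.9906768798828), (111.92816162109375, 5.339329242706299), 89.51929473876953) axis [-0.0128 -0.9999] yaw -1.5835547932903615 ends [ 0.5427 -0.123 ] [ 0.5412 -0.2349]
zmed 0.06819221252267993
[384 275  45   3 134] [406.1642 276.0075] rect ((462.4184875488281, -179.74673461914062), (116.64862823486328, 5.282660484313965), 89.50588989257812) axis [-0.0076 -1.    ] yaw -1.5783727538640977 ends [ 0.4628 -0.1214] [ 0.462  -0.2381]
zmed 0.06822597300583577
top 1880 [0.5932 0.1116 0.2   ] [0.7503 0.2028 0.3796]
scene 1658 [0.5949 0.109  0.2005] [0.7547 0.1992 0.3803]
foot px 284 306 158 199
foot [0.7427 0.1416] 0.05625526486229778
((405.08819580078125, 310.2597351074219), (31.959726333618164, 41.892208099365234), 100.80319213867188) [[0.7453 0.1342 0.008 ]]
```

```bash
python3 - <<'E'
from h import *
np.set_printoptions(precision=4,suppress=True)
for cam in('top','scene'):
    H=np.load(cam+'H.npy')[:,:3]
    box=(H[:,0]<0.69)
    P=H[box]
    rng=np.random.default_rng(0); rest=P
    for k in range(3):
        if len(rest)<80: break
        best=None
        for _ in range(800):
            a=rest[rng.choice(len(rest),3,False)]; n=np.cross(a[1]-a[0],a[2]-a[0]); L=np.linalg.norm(n)
            if L<1e-5: continue
            n/=L; inl=abs((rest-a[0])@n)<.003
            if best is None or inl.sum()>best.sum(): best=inl
        q=rest[best]; c=q.mean(0); n=np.linalg.svd(q-c,full_matrices=False)[2][2]; n*=np.sign(n[2])
        print(cam,len(q),'c',c,'n',n,'yaw',np.arctan2(n[1],n[0]),'ext',q.min(0),q.max(0)); rest=rest[~best]
E
```

```text
top 805 c [0.6192 0.1613 0.3318] n [-0.692   0.1347  0.7092] yaw 2.9493601075973515 ext [0.5932 0.1196 0.3087] [0.6479 0.2028 0.3528]
top 487 c [0.6546 0.1529 0.3335] n [ 0.686  -0.1393  0.7141] yaw -0.20031548132989704 ext [0.6284 0.1118 0.308 ] [0.6822 0.1962 0.3517]
top 154 c [0.6689 0.1481 0.3523] n [-0.697   0.0745  0.7132] yaw 3.035048444120983 ext [0.6141 0.1148 0.2996] [0.69   0.1616 0.3738]
scene 527 c [0.6573 0.148  0.3293] n [ 0.7101 -0.1327  0.6914] yaw -0.18472483914027213 ext [0.6312 0.1094 0.3054] [0.683  0.1956 0.351 ]
scene 272 c [0.6309 0.1174 0.3118] n [-0.2043 -0.9788  0.0157] yaw -1.7765346486493523 ext [0.5949 0.1095 0.2741] [0.6658 0.127  0.3465]
scene 102 c [0.6507 0.1526 0.3344] n [ 0.5643 -0.1004  0.8195] yaw -0.17607428953605314 ext [0.627  0.1134 0.3124] [0.6842 0.1992 0.3481]
```

```bash
cat >> h.py <<'E'
np.set_printoptions(precision=4,suppress=True)
def to(p,M,s=None):
    s=s or read_state(); C=R.from_rotvec(s['orientation']).as_matrix()
    print('shift',C.T@(np.array(p)-s['tool_pos']),'turn',R.from_matrix(C.T@M).as_rotvec(),'pos',s['tool_pos'],'t',s['t'])
def fr(y,z):
    y=np.array(y,float);z=np.array(z,float);y/=np.linalg.norm(y);z-=y*(z@y);z/=np.linalg.norm(z)
    return np.c_[np.cross(y,z),y,z]
E
python3 - <<'E'
from h import *
s=read_state(); print(R.from_rotvec(s['orientation']).as_matrix())
for sg in(1,-1): to([.542,-.18,.36],fr([sg,-.0,0],[0,0,-1]))
E
```

```text
[[ 0.9597  0.281  -0.0003]
 [ 0.281  -0.9597  0.0016]
 [ 0.0001 -0.0016 -1.    ]]
shift [ 0.4695 -0.2747  0.0443] turn [-0.0013 -0.0012 -1.286 ] pos [ 0.1686 -0.5756  0.4038] t 0.1
shift [ 0.4695 -0.2747  0.0443] turn [-0.0013  0.0014  1.8556] pos [ 0.1686 -0.5756  0.4038] t 0.1
```

{"api": "carry_out", "payload": {"targets": [{"hand": 50, "x": 0.06, "y": -0.035, "z": 0.006, "az": -0.16}, {"hand": 50, "x": 0.12, "y": -0.07, "z": 0.012, "az": -0.32}, {"hand": 50, "x": 0.18, "y": -0.105, "z": 0.018, "az": -0.48}, {"hand": 50, "x": 0.24, "y": -0.14, "z": 0.024, "az": -0.64}, {"hand": 50, "x": 0.3, "y": -0.175, "z": 0.03, "az": -0.8}, {"hand": 50, "x": 0.36, "y": -0.21, "z": 0.036, "az": -0.96}, {"hand": 50, "x": 0.42, "y": -0.245, "z": 0.042, "az": -1.12}, {"hand": 50, "x": 0.4695, "y": -0.2747, "z": 0.044, "az": -1.28}], "newtons": 30}}

```text
schema error: expected keys hand, x, y, z, ax, ay, az
```

```bash
python3 - <<'E'
from h import *
to([.542,-.18,.26],fr([1,0,0],[0,0,-1])); print(read_state()['q'],read_state()['opening'])
i,d=read_camera('scene'); cv2.imwrite('pics/s1.png',cv2.resize(i[180:400,130:400],None,fx=2.5,fy=2.5))
E
```

```text
shift [ 0.4695 -0.2745  0.1443] turn [-0.0013 -0.0012 -1.286 ] pos [ 0.1686 -0.5756  0.4038] t 0.1
[-1.3714  0.1311  1.4892 -0.      1.523  -0.0854] 0.09357437042845386
```

View pics/s1.png

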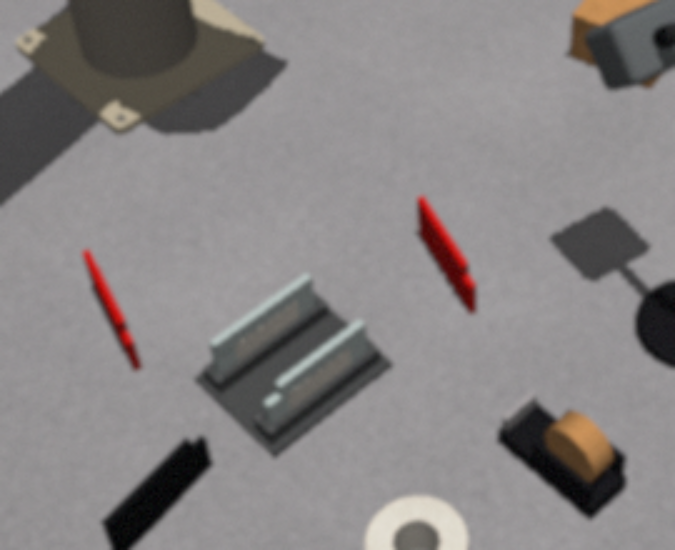

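The call was refused because every key must be given, so the arm has not moved. The crop confirms the notch on the near plate, at (272,400).

{"api": "carry_out", "payload": {"targets": [{"hand": 50, "x": 0.06, "y": -0.035, "z": 0.006, "ax": 0, "ay": 0, "az": -0.16}, {"hand": 50, "x": 0.12, "y": -0.07, "z": 0.012, "ax": 0, "ay": 0, "az": -0.32}, {"hand": 50, "x": 0.18, "y": -0.105, "z": 0.018, "ax": 0, "ay": 0, "az": -0.48}, {"hand": 50, "x": 0.24, "y": -0.14, "z": 0.024, "ax": 0, "ay": 0, "az": -0.64}, {"hand": 50, "x": 0.3, "y": -0.175, "z": 0.03, "ax": 0, "ay": 0, "az": -0.8}, {"hand": 50, "x": 0.36, "y": -0.21, "z": 0.036, "ax": 0, "ay": 0, "az": -0.96}, {"hand": 50, "x": 0.42, "y": -0.245, "z": 0.042, "ax": 0, "ay": 0, "az": -1.12}, {"hand": 50, "x": 0.4695, "y": -0.2747, "z": 0.044, "ax": 0, "ay": 0, "az": -1.28}], "newtons": 30}}

```text
t: 1.15
tool_pos: [0.5118, -0.2119, 0.363]
orientation: [-2.222, -2.221, 0.0]
force: [0.2, 0.1, -0.8]
opening: 0.0467
gripper_force: 0.0
```

```bash
python3 - <<'E'
from h import *
to([.542,-.18,.26],fr([1,0,0],[0,0,-1])); print(read_state()['q'],read_state()['opening'])
E
```

```text
shift [0.0319 0.0302 0.103 ] turn [-0.0002 -0.     -0.0007] pos [ 0.5118 -0.2119  0.363 ] t 1.15
[-0.485   0.0293  1.6712 -0.0001  1.4413 -0.4843] 0.04671492507746652
```

{"api": "carry_out", "payload": {"targets": [{"hand": 50, "x": 0, "y": 0, "z": 0, "ax": 0, "ay": 0, "az": 0}, {"hand": 50, "x": 0, "y": 0, "z": 0, "ax": 0, "ay": 0, "az": 0}]}}

```text
t: 1.4
tool_pos: [0.5107, -0.2136, 0.363]
orientation: [-2.228, -2.214, 0.001]
force: [0.2, -0.3, 0.1]
opening: 0.0469
gripper_force: 0.0
```

```bash
python3 - <<'E'
from h import *
to([.542,-.18,.26],fr([1,0,0],[0,0,-1]))
E
```

```text
shift [0.0338 0.0312 0.103 ] turn [-0.0011  0.0001 -0.0061] pos [ 0.5107 -0.2136  0.363 ] t 1.4
```

{"api": "carry_out", "payload": {"targets": [{"hand": 50, "x": 0.0338, "y": 0.0312, "z": 0.03, "ax": 0, "ay": 0, "az": -0.006}, {"hand": 50, "x": 0.0338, "y": 0.0312, "z": 0.07, "ax": 0, "ay": 0, "az": -0.006}, {"hand": 50, "x": 0.0338, "y": 0.0312, "z": 0.1, "ax": 0, "ay": 0, "az": -0.006}, {"hand": 50, "x": 0.0338, "y": 0.0312, "z": 0.103, "ax": 0, "ay": 0, "az": -0.006}, {"hand": 50, "x": 0.0338, "y": 0.0312, "z": 0.103, "ax": 0, "ay": 0, "az": -0.006}]}}

```text
t: 2.02
tool_pos: [0.542, -0.1813, 0.2615]
orientation: [2.223, 2.218, 0.0]
force: [0.2, 0.4, 0.7]
opening: 0.047
gripper_force: 0.0
```

```bash
python3 - <<'E'
from h import *
to([.542,-.18,.216],fr([1,0,0],[0,0,-1]))
i,d=read_camera('scene'); cv2.imwrite('pics/s2.png',cv2.resize(i[220:400,130:350],None,fx=3,fy=3))
E
```

```text
shift [ 0.0013 -0.0001  0.0455] turn [ 0.0008  0.0005 -0.0021] pos [ 0.542  -0.1813  0.2615] t 2.025
```

View pics/s2.png

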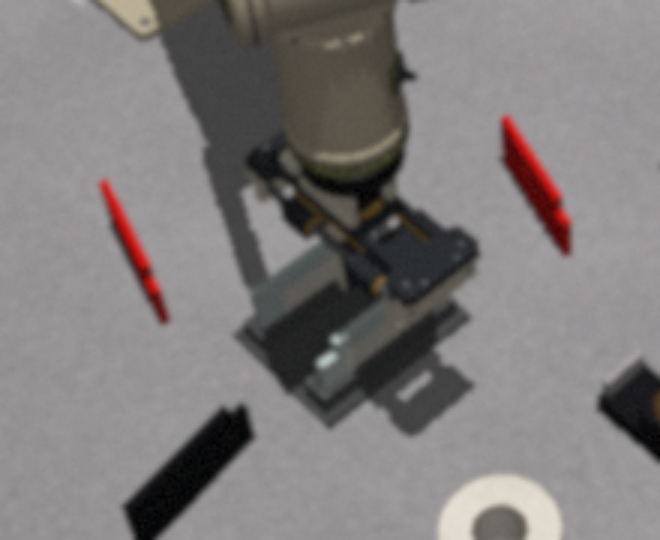

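The gripper straddles the notched plate near (400,300), and the notch at (328,355) is free. Descend and close.

{"api": "carry_out", "payload": {"targets": [{"hand": 50, "x": 0.001, "y": 0, "z": 0.02, "ax": 0, "ay": 0, "az": 0}, {"hand": 50, "x": 0.001, "y": 0, "z": 0.04, "ax": 0, "ay": 0, "az": 0}, {"hand": 50, "x": 0.001, "y": 0, "z": 0.0455, "ax": 0, "ay": 0, "az": 0}, {"hand": 50, "x": 0.001, "y": 0, "z": 0.0455, "ax": 0, "ay": 0, "az": 0}, {"hand": 0, "x": 0.001, "y": 0, "z": 0.0455, "ax": 0, "ay": 0, "az": 0}, {"hand": 0, "x": 0.001, "y": 0, "z": 0.0455, "ax": 0, "ay": 0, "az": 0}, {"hand": 0, "x": 0.001, "y": 0, "z": 0.0455, "ax": 0, "ay": 0, "az": 0}, {"hand": 0, "x": 0.001, "y": 0, "z": 0.0455, "ax": 0, "ay": 0, "az": 0}], "newtons": 30}}

```text
t: 3.08
tool_pos: [0.5423, -0.1791, 0.2152]
orientation: [2.221, 2.221, 0.0]
force: [1.1, 1.1, 0.2]
opening: 0.011
gripper_force: 0.0
```

{"api": "carry_out", "payload": {"targets": [{"hand": 0, "x": 0, "y": 0, "z": 0, "ax": 0, "ay": 0, "az": 0}, {"hand": 0, "x": 0, "y": 0, "z": 0, "ax": 0, "ay": 0, "az": 0}]}}

```text
t: 3.32
tool_pos: [0.5423, -0.1791, 0.2151]
orientation: [2.221, 2.221, 0.0]
force: [0.3, 0.4, 1.9]
opening: 0.0078
gripper_force: 30.0
```

Gripped at 8 mm with 30 N. Lift straight up.

{"api": "carry_out", "payload": {"targets": [{"hand": 0, "x": 0, "y": 0, "z": -0.015, "ax": 0, "ay": 0, "az": 0}, {"hand": 0, "x": 0, "y": 0, "z": -0.03, "ax": 0, "ay": 0, "az": 0}, {"hand": 0, "x": 0, "y": 0, "z": -0.055, "ax": 0, "ay": 0, "az": 0}, {"hand": 0, "x": 0, "y": 0, "z": -0.08, "ax": 0, "ay": 0, "az": 0}, {"hand": 0, "x": 0, "y": 0, "z": -0.105, "ax": 0, "ay": 0, "az": 0}, {"hand": 0, "x": 0, "y": 0, "z": -0.13, "ax": 0, "ay": 0, "az": 0}, {"hand": 0, "x": 0, "y": 0, "z": -0.14, "ax": 0, "ay": 0, "az": 0}, {"hand": 0, "x": 0, "y": 0, "z": -0.14, "ax": 0, "ay": 0, "az": 0}]}}

```text
t: 4.32
tool_pos: [0.5424, -0.1791, 0.356]
orientation: [2.22, 2.22, 0.001]
force: [0.1, -0.4, -0.2]
opening: 0.0078
gripper_force: 30.0
```

```bash
cat >> h.py <<'E'
W=np.array([.618,.162,.286]); yw=-.195; c=np.sqrt(.5)
yp=np.array([c*np.cos(yw),c*np.sin(yw),c]); xp=np.array([np.sin(yw),-np.cos(yw),0]); zp=np.cross(xp,yp)
E
python3 - <<'E'
from h import *
P=W-.155*yp-.04*xp-.004*yp   # plate centre at the end
T=P+zp*(.167+.048-.037)       # grasp 11 mm above centre
M=fr(yp,-zp); print(P,T,read_state()['opening'],read_state()['gripper_force'])
A=T+np.array([-.06,0,.0]); print(A)
to(A,M); to(T,M)
E
```

```text
[0.5155 0.223  0.1736] [0.392  0.2474 0.2994] 0.007777015941811991 29.991286396980286
[0.332  0.2474 0.2994]
shift [ 0.4266 -0.2105  0.0559] turn [-0.781  -0.076   0.1851] pos [ 0.5424 -0.1791  0.356 ] t 4.325
shift [ 0.4266 -0.1505  0.056 ] turn [-0.781  -0.076   0.1851] pos [ 0.5424 -0.1791  0.356 ] t 4.325
```

{"api": "carry_out", "payload": {"targets": [{"hand": 0, "x": 0.04, "y": -0.03, "z": 0, "ax": 0, "ay": 0, "az": 0}, {"hand": 0, "x": 0.08, "y": -0.06, "z": 0, "ax": -0.05, "ay": -0.005, "az": 0.012}, {"hand": 0, "x": 0.12, "y": -0.09, "z": 0, "ax": -0.14, "ay": -0.014, "az": 0.034}, {"hand": 0, "x": 0.16, "y": -0.12, "z": 0, "ax": -0.23, "ay": -0.023, "az": 0.055}, {"hand": 0, "x": 0.2, "y": -0.14, "z": 0, "ax": -0.32, "ay": -0.031, "az": 0.076}, {"hand": 0, "x": 0.24, "y": -0.15, "z": 0, "ax": -0.41, "ay": -0.04, "az": 0.097}, {"hand": 0, "x": 0.28, "y": -0.16, "z": 0, "ax": -0.5, "ay": -0.049, "az": 0.118}, {"hand": 0, "x": 0.3, "y": -0.16, "z": 0, "ax": -0.56, "ay": -0.055, "az": 0.133}]}}

```text
t: 5.32
tool_pos: [0.381, 0.1225, 0.3536]
orientation: [2.007, 1.753, 0.49]
force: [-0.3, -0.4, -0.8]
opening: 0.008
gripper_force: 30.0
```

{"api": "carry_out", "payload": {"targets": [{"hand": 0, "x": 0, "y": 0, "z": 0, "ax": 0, "ay": 0, "az": 0}, {"hand": 0, "x": 0, "y": 0, "z": 0, "ax": 0, "ay": 0, "az": 0}]}}

```text
t: 5.58
tool_pos: [0.382, 0.1206, 0.354]
orientation: [2.009, 1.754, 0.485]
force: [0.2, -0.6, -1.5]
opening: 0.0079
gripper_force: 30.0
```

```bash
python3 - <<'E'
from h import *
T=W-.155*yp-.04*xp-.004*yp+zp*.178
to(T,fr(yp,-zp)); print(read_state()['q'],read_state()['gripper_force'])
E
```

```text
shift [ 0.1279 -0.0345  0.0403] turn [-0.2255 -0.0208  0.0532] pos [0.382  0.1206 0.354 ] t 5.575
[ 0.29   -0.7132  2.3192 -0.2753  1.0405  0.5054] 29.991315007209778
```

{"api": "carry_out", "payload": {"targets": [{"hand": 0, "x": 0.03, "y": -0.009, "z": 0.01, "ax": -0.05, "ay": -0.005, "az": 0.012}, {"hand": 0, "x": 0.06, "y": -0.017, "z": 0.02, "ax": -0.1, "ay": -0.01, "az": 0.024}, {"hand": 0, "x": 0.09, "y": -0.025, "z": 0.03, "ax": -0.15, "ay": -0.014, "az": 0.036}, {"hand": 0, "x": 0.115, "y": -0.031, "z": 0.037, "ax": -0.2, "ay": -0.018, "az": 0.048}, {"hand": 0, "x": 0.128, "y": -0.0345, "z": 0.04, "ax": -0.2255, "ay": -0.021, "az": 0.053}, {"hand": 0, "x": 0.128, "y": -0.0345, "z": 0.04, "ax": -0.2255, "ay": -0.021, "az": 0.053}, {"hand": 0, "x": 0.128, "y": -0.0345, "z": 0.04, "ax": -0.2255, "ay": -0.021, "az": 0.053}]}}

```text
t: 6.45
tool_pos: [0.3927, 0.2469, 0.3006]
orientation: [1.899, 1.557, 0.646]
force: [-0.7, -0.1, -0.7]
opening: 0.0079
gripper_force: 30.0
```

```bash
python3 - <<'E'
from h import *
T=W-.155*yp-.04*xp-.004*yp+zp*.178
to(T,fr(yp,-zp)); s=read_state(); print(s['q'],s['gripper_force'])
i,d=read_camera('scene'); j,e=read_camera('top')
o=np.zeros((480,800,3),np.uint8); f=lambda x:cv2.resize(x,(400,480))
o[:,:400]=f(i[130:370,250:450]); o[:,400:]=f(j[120:360,180:380])
cv2.imwrite('pics/s3.png',o); cv2.imwrite('pics/sf.png',i);cv2.imwrite('pics/tf.png',j);np.save('sf.npy',d);np.save('tf.npy',e)
E
```

```text
shift [ 0.0003 -0.0014  0.0002] turn [ 0.0014  0.0015 -0.0016] pos [0.3927 0.2469 0.3006] t 6.45
[ 0.6748 -0.3751  2.2525 -0.7913  0.8665  1.2789] 29.99105617403984
```

View pics/s3.png

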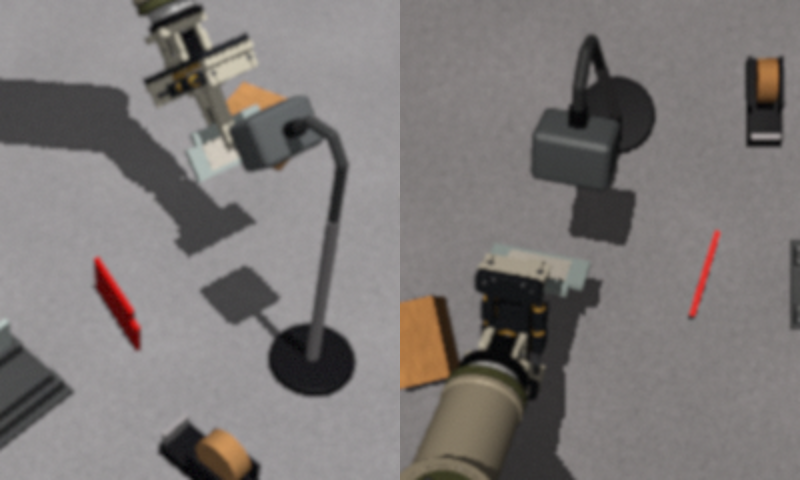

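The plate is held under the head. In the scene crop it is at (215,155), with the label facing the camera and window. In the top crop the notched end is at (575,275), the carton at (425,340) is untouched and the gripper is clear of the head. One depth check on the plate pose.

```bash
python3 - <<'E'
from h import *
B=np.c_[xp,yp,zp]; F=W-.155*yp; C=F-.04*xp-.004*yp
for cam,f in(('top','tf'),('scene','sf')):
    i=cv2.imread(f'pics/{f}.png').astype(int); d=np.load(f'{f}.npy'); yy,xx=np.mgrid[0:480,0:640]; uv=np.c_[xx.ravel(),yy.ravel()]
    P=pts(cam,uv,d); L=(P-C)@B   # in expected plate axes
    k=(abs(L[:,0])<.08)&(abs(L[:,1]-.004)<.012)&(abs(L[:,2])<.045)&(d.ravel()>0)&(i.reshape(-1,3).min(1)>120)
    if cam=='top': k&=L[:,0]>.012
    q=L[k]; c0=q.mean(0); n=np.linalg.svd(q-c0,full_matrices=False)[2][2]
    print(cam,k.sum(),'mean',c0,'normal in plate axes',n,'2-98%',np.percentile(q,[2,98],axis=0))
E
```

```text
top 234 mean [ 0.0387  0.0066 -0.0062] normal in plate axes [-0.0296 -0.9995  0.0119] 2-98% [[ 0.0144  0.0033 -0.0279]
 [ 0.0588  0.0096  0.023 ]]
scene 434 mean [ 0.0287  0.0057 -0.004 ] normal in plate axes [-0.011  -0.9999 -0.0121] 2-98% [[-0.0502 -0.0006 -0.0289]
 [ 0.0622  0.0119  0.0289]]
```

The plate sits where expected, within about 3 mm and 0.03 rad. Handing in.

```bash
python3 -c "
from h import *
print(robot.close_job())"
```

```text
the job is handed in; nothing more can be done
None
```

The job is handed in with the notched plate gripped at 30 N, label up, square to the window within about 0.03 rad, its notched end centred about 15.5 cm out; nothing else appeared disturbed, and the hand-in returned no verdict.

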